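# Present the notched glass marker plate to the cook, writing face up

## Robot

A 6-joint arm with a two-finger parallel gripper is mounted at the origin on the work surface. World frame = base frame: x ahead of the robot, y to its left, z up, the work surface at z = 0. Lengths are in m, angles in rad, forces in N, time in s.
With the tool pointing down it reaches from about 0.25 to 0.725 m from the base axis. Payload 9.7 kg.
Tool frame: the origin (TCP) lies between the finger pads, 19 mm behind the fingertips; this is the grasp point; z points along the fingers, y is the line along which they close (so a half turn about z gives the same grasp; the last joint's range is limited). The gripper opens to 85 mm and grips with 20 to 120 N. Pads are 22 mm wide; open, the fingers measure 114 mm over their backs; the gripper's body (76 mm by 85 mm) begins 54 mm behind the grasp point. The pads swing forward as they close: fully open they stand 13 mm farther back than shut.
Start: joints at [1.184, 0.087, 0.176, 1.66, 0, 1.571], TCP at [0.207, 0.509, 0.25] pointing down, gripper open.
Joint ranges: [-3.13, 3.13], [-0.85, 1.81], [-1.15, 1.24], [-2.2, 2.28], [-1.44, 1.52], [-3.14, 3.14]. Speed limits (rad/s): [2.22, 2.22, 2.57, 3.14, 3.14, 3.14].

## Interface

Orientations are given as a unit quaternion [w, x, y, z].
In Python, from workcell import env, cams, close_job gives the robot as it stands.
- The arm moves only by the shell command python3 -m jog 'ROWS'. ROWS is JSON, a list of rows, each an object of numbers: "jaw": the opening, from 0 (shut) to 1 (fully open); "tx", "ty", "tz": the shift along the world's x, y, z in m; "turn": the turn about the world's z in degrees. A call has 1 to 5 rows; each row is the pose to reach, as a shift and turn from the pose commanded when the call began; what a row does not reach only later rows make up. A row lasts 1/12 s, in which the tool goes at most 41.7 mm and 7.16 degrees, less where a joint would pass 70% of its speed; a pose out of reach is approached as far as the arm can. A call with a gripper value outside its range is refused whole. The fingers move at their own pace and stop on an object; the grip force is fixed at half the most. Time passes only in rows, so rows that repeat a pose let the fingers close. It gives the time, the measured TCP pose, the force, the opening and the grip force at its end, in the units of the state.
- env.get_obs(): the state, without advancing time (a new reading comes with each control period).
- cams.read_camera(name): name is "scene" or "top" or "wrist"; returns a dict with "img" (420x560x3 uint8, red, green, blue), "fov_y" (degrees; the focal length in pixels is half the picture's height over the tangent of half this angle, whatever the lens; pixels are square), "cx", "cy" (the principal point, pixels), "eye" and "orientation" of the camera in the world; the wrist camera has in their place "hand_eye" (4x4, takes a point from camera to tool coordinates, whose origin is the TCP and whose axes are the flange's). Camera axes: x right, y down, z forward; pixel columns grow to the right and rows downward; lengths in m; the calibration is good to about 2 mm. A picture is of the moment at which its call begins: read the wrist's pose just before it. There is no depth.
- close_job(): hands the job in; it is judged then, once.
The state is a dict: "clock": time; "joint_pos": joint angles; "joint_velocities": joint speeds; "joint_efforts": joint torques, N m; "tool_pos": TCP position; "orientation": TCP orientation; "contact_force": force on the tool from outside, world axes, zero at the start; "torque": the same for the moment, N m; "finger_gap": finger opening in m; "grasp_force": force on a finger pad.
Only numpy, scipy, OpenCV 4.12 (cv2) and the standard library are available. Lean on these libraries where they do the work, as an engineer would, in place of code of your own. Each camera call takes 0.05 s, during which the arm holds its last target. There are 200 camera calls.

## Task

The cook, who stands across the worktop facing you, wants to write on a jar marker: from the green box take the one glass plate that has a small notch cut out of a corner. Hold it by its clear part with the fingers off the milky frosted end, and present it to the cook above the middle of the worktop (between lazy susan and scoop), at least 15 cm up, its long edges level and parallel to the worktop's front edge, the notched edge uppermost, and the writing face (the face on which the notch is at the upper left as you look at it) towards the cook and tipped back about halfway between upright and flat. Finish while still holding it there, and leave the other plates, the jars and the scoop as they are.

Things in the scene. Friction and masses are not known exactly. Their poses are not given: they have to be found in the camera images.
- plate: Glass marker plate to present, 110 long, 60 high, 8 mm thick, 130 g, on a long edge in a slot of the box. Origin: middle of its lower edge. +x along it to the frosted (milky) end, x = 15 to 55 mm, same look from both faces; x = -55 to 15 is clear glass, hold here. +y: out of the writing face. +z: up. A 16 mm square notch in the frosted end's upper corner is upper left seen from the writing face.
- frosted (a point): Middle of the frosted field on the writing face of the plate: at x = +35, y = +4, z = +23 mm in the plate's frame.
- notch (a point): Middle of the notch (16 mm square, right through the plate): at x = +47, y = 0, z = +52 mm in the plate's frame.
- spare_a: A plain clear glass plate, 110 x 60 x 8 mm, with no notch and no frosting, on edge in another slot of the box; to be left there. Origin: middle of its lower long edge; x along its length, z up.
- spare_b: A second plain clear glass plate, the same as spare_a, in the remaining slot.
- box: Green open stacking box, 124 x 190 x 42 mm (x, y, z), walls and floor 4 mm, any yaw; stands firm. Origin: centre of underside. Three slots along its x at y = -60, 0, 60 mm, 10.5 mm wide, between ribs at both end walls only (10 mm long, tops 34 mm above worktop). In each slot a plate stands on the floor, its top edge 64 mm above the worktop.
- turntable (a joint): Turn of the white lazy susan tray (rad, about the vertical, it turns easily); the tray is 300 mm across, its floor 28 mm and its rim 44 mm above the worktop, and carries five glass jars fast on it, up to 155 mm above the worktop. To be left alone.
- turntable_mark (a point): A point on the floor of the lazy susan tray, 50 mm from its axis.
- susan: Foot of the lazy susan, a grey disc of 170 mm under the tray; origin on the tray's axis at the worktop. Its axes are always the robot's: x straight ahead of the robot to the cook, who stands beyond the worktop's front edge (x = 0.92 m) facing the robot; y along that edge. It stands at the robot's right, the scoop at its left.
- scoop: Small aluminium scoop lying on the worktop, about 175 mm long, 46 mm wide, 32 mm high; its handle points to its -x. Origin: under the back of the bowl. To be left alone.
Not all that is in view belongs to the job. Leave any pink or red look-alike of the plate alone.

How it is judged:
On the way:
1. the notched plate is lifted out of the box in the fingers (height (world z) of plate above 0.06 m and contact force between plate and the fingers above 1 N and contact force between plate and box below 0.1 N), for 0.2 s.
At the end, for the whole second after the job is handed in: Plate held still by its clear part (TCP at plate x < 7 mm), lower edge over 150 mm up, between susan and scoop, off the box; writing face up and to the cook, normal 25-65 deg off vertical; notched edge uppermost; long edges within 17 deg of the front edge; spares moved < 15 mm, scoop < 20 mm (height (world z) of plate above 0.15 m and contact force between plate and the fingers above 1 N and contact force between plate and box below 0.1 N and contact force between plate and susan below 0.1 N and x of the grasp point in the frame of plate below 0.007 m and angle between plate's own y axis and vertical between 0.44 and 1.13 rad and angle between plate's own z axis and vertical below 1.3 rad and angle between the x axis of plate and the y axis of susan, either way round below 0.3 rad and x of susan in the frame of plate above 0.03 m and x of scoop in the frame of plate below -0.03 m and linear speed of plate below 0.03 m/s and distance of each of spare_a, spare_b from where it was at the start of the episode below 0.015 m and distance of scoop from where it was at the start of the episode below 0.02 m); the arm keeps its last pose, push and grip.
It fails at once if a spare plate is pulled out of its slot or pushed about (distance of any of spare_a, spare_b from where it was at the start of the episode above 0.02 m).
It fails at once if the scoop is moved (distance of scoop from where it was at the start of the episode above 0.03 m).
It fails at once if the lazy susan with the jars is turned (distance of turntable_mark from where it was at the start of the episode above 0.012 m).
It also fails if it takes over 35 s, if anything falls off the work surface, if the arm or the gripper's body presses on something with over 40 N, if the wrist force passes 120 N, or if a joint passes its speed limit or range.

## Working session

There is one attempt and no reset: what is moved stays moved. The work goes in short steps, Python scripts to look and compute and a shell command to move; the robot and the scene stay as the last step left them, time stands still between calls to the robot, and variables do not carry over. Pictures are saved under pics/ and viewed, at most 10 in all, crops included, and the job is handed in when it is done.

```bash
ls; mkdir -p pics; python3 -m jog --help 2>&1 | head -30; cat > h.py <<'E'
import numpy as np, cv2
from scipy.spatial.transform import Rotation as R
from workcell import env, cams, close_job
def q(o): return R.from_quat([o[1],o[2],o[3],o[0]]).as_matrix()
def look(name):
    s=env.get_obs(); c=cams.read_camera(name)
    if 'hand_eye' in c:
        T=np.eye(4); T[:3,:3]=q(s['orientation']); T[:3,3]=s['tool_pos']
        T=T@np.array(c['hand_eye']); c['E'],c['M']=T[:3,3],T[:3,:3]
    else: c['E'],c['M']=np.array(c['eye']),q(c['orientation'])
    c['f']=c['img'].shape[0]/2/np.tan(np.radians(c['fov_y'])/2)
    return c
def ray(c,u,v,z):
    d=c['M']@np.array([(u-c['cx'])/c['f'],(v-c['cy'])/c['f'],1]); return c['E']+d*(z-c['E'][2])/d[2]
def proj(c,p):
    d=c['M'].T@(np.array(p)-c['E']); return c['cx']+c['f']*d[0]/d[2], c['cy']+c['f']*d[1]/d[2]
E
python3 - <<'E'
from h import *
s=env.get_obs(); print({k:np.round(v,3).tolist() for k,v in s.items()})
for n in ['scene','top']:
    c=look(n); np.savez(f'{n}0.npz',**c); print(n,c['fov_y'],c['E'],c['M'][:,2]); cv2.imwrite(f'pics/{n}0.png',c['img'][...,::-1])
E
```

```text
pics
invalid input: not JSON, or not a number
{'clock': 0.0, 'joint_pos': [1.184, 0.087, 0.175, 1.66, -0.0, 1.571], 'joint_velocities': [-0.0, 0.001, -0.001, -0.0, -0.002, -0.0], 'joint_efforts': [0.001, -52.039, 46.48, 0.016, 0.0, 0.0], 'tool_pos': [0.207, 0.509, 0.249], 'orientation': [-0.0, 0.192, 0.981, -0.001], 'contact_force': [0.062, 0.079, 0.338], 'torque': [0.012, -0.039, -0.026], 'grasp_force': 0.0, 'finger_gap': 0.085}
scene 56.47373391133719 [ 1.14983428 -0.28677259  0.80559017] [-0.62215648  0.26785649 -0.73564544]
top 55.88297999706318 [ 0.342074   -0.00833204  1.06458785] [ 0.16475448  0.00379959 -0.98632729]
```

View pics/scene0.png

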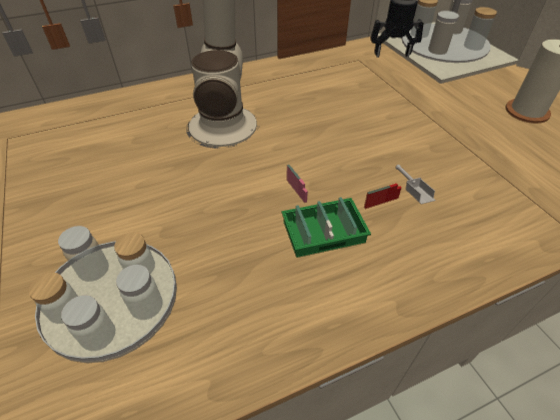

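View pics/top0.png

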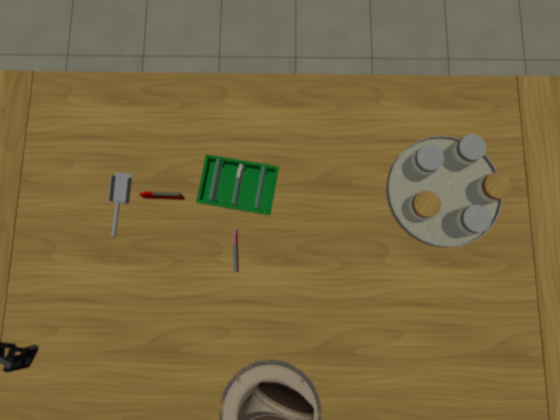

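```bash
python3 - <<'E'
from h import *
c=dict(np.load('top0.npz')); im=c['img']; hsv=cv2.cvtColor(im,cv2.COLOR_RGB2HSV)
m=cv2.inRange(hsv,(50,120,40),(80,255,255)); m=cv2.morphologyEx(m,cv2.MORPH_CLOSE,np.ones((9,9)))
k=max(cv2.findContours(m,0,1)[0],key=cv2.contourArea); r=cv2.minAreaRect(k); b=cv2.boxPoints(r)
P=np.array([ray(c,u,v,.042) for u,v in b]); print(r,P.round(3)); ctr=P.mean(0); print(ctr)
print([np.linalg.norm(P[i]-P[i-1]).round(3) for i in range(4)])
for n,p in dict(end=(240,166),near=(236,202),scoop=(121,185),susan=(443,192)).items(): print(n,ray(c,*p,.064 if n in('end','near') else .03).round(3))
s=env.get_obs(); print(q(s['orientation']).round(3))
x,y,w,h=cv2.boundingRect(k); cv2.imwrite('pics/crop.png',cv2.resize(im[y-5:y+h+5,x-5:x+w+5,::-1],None,fx=7,fy=7,interpolation=cv2.INTER_CUBIC)); print(x-5,y-5)
w=look('wrist'); print(w['E'],w['M'][:,2],w['f'])
E
```

```text
((237.06756591796875, 184.09458923339844), (74.80152130126953, 48.49769592285156), 9.462323188781738) [[ 0.532  0.199  0.042]
 [ 0.662  0.183  0.042]
 [ 0.631 -0.015  0.042]
 [ 0.501  0.005  0.042]]
[0.5814214  0.09308143 0.042     ]
[np.float64(0.197), np.float64(0.132), np.float64(0.201), np.float64(0.131)]
end [0.624 0.084 0.064]
near [0.528 0.092 0.064]
scoop [0.578 0.405 0.03 ]
susan [ 0.568 -0.456  0.03 ]
[[-0.926  0.377 -0.   ]
 [ 0.377  0.926 -0.001]
 [ 0.    -0.001 -1.   ]]
192 150
[0.13540444 0.53915836 0.37449141] [ 0.28344997 -0.11718792 -0.95179993] 299.8287975466637
```

View pics/crop.png

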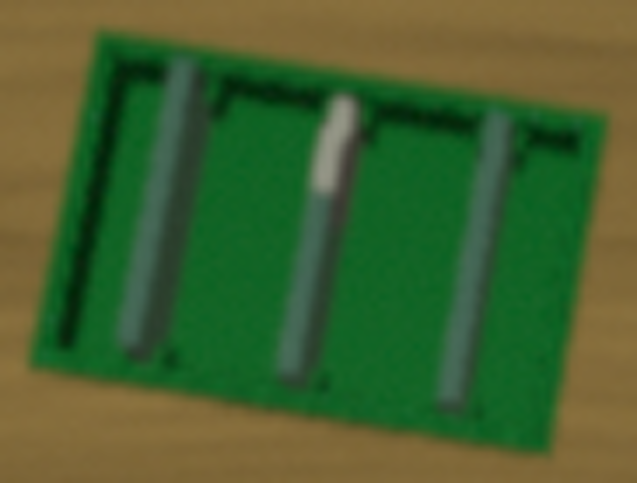

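```bash
R='' ; python3 -m jog '[{"tx":0.13,"ty":-0.155,"turn":13.5,"jaw":0.5},{"tx":0.13,"ty":-0.155,"turn":13.5,"jaw":0.5},{"tx":0.13,"ty":-0.155,"turn":13.5,"jaw":0.5},{"tx":0.13,"ty":-0.155,"turn":13.5,"jaw":0.5},{"tx":0.13,"ty":-0.155,"turn":13.5,"jaw":0.5}]'
python3 -m jog '[{"tx":0.13,"ty":-0.155,"jaw":0.5},{"tx":0.13,"ty":-0.155,"jaw":0.5},{"tx":0.13,"ty":-0.155,"jaw":0.5},{"tx":0.13,"ty":-0.155,"jaw":0.5},{"tx":0.13,"ty":-0.155,"jaw":0.5}]'
python3 -m jog '[{"tx":0.095,"ty":-0.11,"jaw":0.5},{"tx":0.095,"ty":-0.11,"jaw":0.5},{"tx":0.095,"ty":-0.11,"jaw":0.5},{"tx":0.095,"ty":-0.11,"jaw":0.5},{"tx":0.095,"ty":-0.11,"jaw":0.5}]'
python3 - <<'E'
from h import *
s=env.get_obs(); print(s['clock'],s['tool_pos'],s['joint_pos'],q(s['orientation']).round(3))
w=look('wrist'); np.savez('w1.npz',**w); cv2.imwrite('pics/w1.png',w['img'][...,::-1])
E
```

```text
0.15 [0.20739127 0.50924093 0.24943965] [ 1.18405209e+00  8.73547986e-02  1.75326501e-01  1.65979334e+00
 -2.79980784e-06  1.57079633e+00] [[-0.926  0.377 -0.   ]
 [ 0.377  0.926 -0.001]
 [-0.    -0.001 -1.   ]]$[0]: bad value
$[0]: bad value
$[0]: bad value
```

View pics/w1.png

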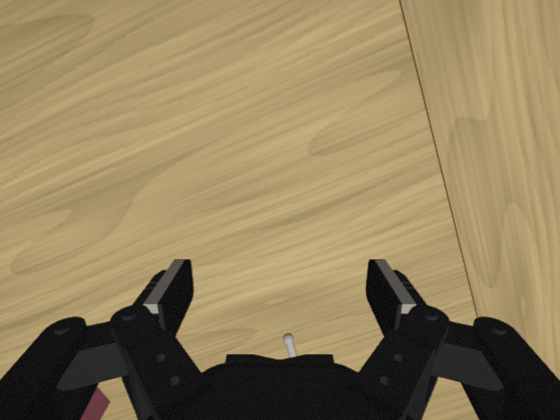

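The first wrist view shows only worktop (the arm has not moved; fingers at ~(170,290) and (390,290)). The rows evidently need all five keys.

```bash
python3 -m jog '[{"tx":0.13,"ty":-0.155,"tz":0,"turn":13.5,"jaw":0.5},{"tx":0.13,"ty":-0.155,"tz":0,"turn":13.5,"jaw":0.5},{"tx":0.13,"ty":-0.155,"tz":0,"turn":13.5,"jaw":0.5},{"tx":0.13,"ty":-0.155,"tz":0,"turn":13.5,"jaw":0.5},{"tx":0.13,"ty":-0.155,"tz":0,"turn":13.5,"jaw":0.5}]'
```

```text
clock: 0.62
tool_pos: [0.3383, 0.3527, 0.2499]
orientation: [0.0, 0.075, 0.997, -0.0]
contact_force: [1.2, 1.2, 0.1]
finger_gap: 0.0427
grasp_force: 0.0
```

```bash
python3 -m jog '[{"tx":0.13,"ty":-0.155,"tz":0,"turn":0,"jaw":0.5},{"tx":0.13,"ty":-0.155,"tz":0,"turn":0,"jaw":0.5},{"tx":0.13,"ty":-0.155,"tz":0,"turn":0,"jaw":0.5},{"tx":0.13,"ty":-0.155,"tz":0,"turn":0,"jaw":0.5},{"tx":0.13,"ty":-0.155,"tz":0,"turn":0,"jaw":0.5}]'
python3 -m jog '[{"tx":0.08,"ty":-0.105,"tz":0,"turn":0,"jaw":0.5},{"tx":0.08,"ty":-0.105,"tz":0,"turn":0,"jaw":0.5},{"tx":0.08,"ty":-0.105,"tz":0,"turn":0,"jaw":0.5},{"tx":0.08,"ty":-0.105,"tz":0,"turn":0,"jaw":0.5},{"tx":0.08,"ty":-0.105,"tz":0,"turn":0,"jaw":0.5}]'
python3 - <<'E'
from h import *
s=env.get_obs(); print(s['joint_pos'],q(s['orientation']).round(3))
w=look('wrist'); np.savez('w1.npz',**w); cv2.imwrite('pics/w2.png',w['img'][...,::-1])
for z in (.004,.064): print([np.round(proj(w,(x,y,z))).tolist() for x,y in ((.52,.097),(.577,.089),(.632,.081))])
E
```

```text
clock: 1.03
tool_pos: [0.4686, 0.1971, 0.25]
orientation: [0.0, 0.076, 0.997, -0.0]
contact_force: [0.6, 1.0, 0.3]
finger_gap: 0.0427
grasp_force: 0.0
clock: 1.45
tool_pos: [0.5486, 0.0921, 0.2491]
orientation: [-0.001, 0.077, 0.997, -0.0]
contact_force: [-0.6, 0.4, 0.3]
finger_gap: 0.0427
grasp_force: 0.0
[ 1.66421843e-01  1.02958407e-01  1.91430602e-01  1.66055660e+00
 -2.22227029e-04  3.21402870e-01] [[-0.988  0.154 -0.001]
 [ 0.154  0.988 -0.   ]
 [ 0.001 -0.001 -1.   ]]
[[280.0, 149.0], [280.0, 194.0], [281.0, 234.0]]
[[280.0, 157.0], [280.0, 209.0], [281.0, 255.0]]
```

View pics/w2.png

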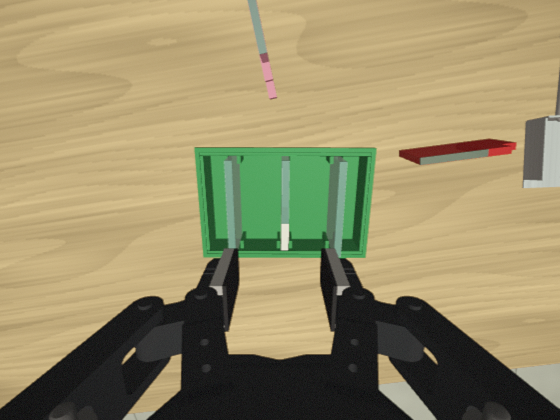

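```bash
python3 - <<'E'
from h import *
w=dict(np.load('w1.npz')); hsv=cv2.cvtColor(w['img'],cv2.COLOR_RGB2HSV)
g=w['img'].astype(int)
for v in (162,175,190,205,215,222,226,232):
    r=g[v,265:310]; ng=np.where(r[:,0]>1.0*r[:,1]-25)[0]+265
    print(v,ng.min() if len(ng) else None,ng.max() if len(ng) else None,len(ng),ray(w,ng.mean(),v,.064).round(4))
for p in ((286,157),(286,224)): print(ray(w,*p,.064).round(4))
m=cv2.inRange(hsv,(50,90,40),(80,255,255)); m=cv2.morphologyEx(m,cv2.MORPH_CLOSE,np.ones((9,9)))
for p in ((195.5,148.5),(376,148.5),(205,257),(366,257)): print(ray(w,*p,.042).round(4))
E
```

```text
162 None None 0 [nan nan nan]
175 None None 0 [nan nan nan]
190 None None 0 [nan nan nan]
205 None None 0 [nan nan nan]
215 None None 0 [nan nan nan]
222 None None 0 [nan nan nan]
226 281 288 8 [0.597  0.0904 0.064 ]
232 281 289 9 [0.6042 0.0899 0.064 ]
[0.5212 0.1035 0.064 ]
[0.5949 0.0925 0.064 ]
[0.5    0.0065 0.042 ]
[0.5308 0.2025 0.042 ]
[ 0.6314 -0.0137  0.042 ]
[0.6621 0.1827 0.042 ]<stdin>:6: RuntimeWarning: Mean of empty slice.
  ret = ret.dtype.type(ret / rcount)
```

```bash
python3 -m jog '[{"tx":0.018,"ty":0.005,"tz":-0.03,"turn":0,"jaw":0.5},{"tx":0.018,"ty":0.005,"tz":-0.06,"turn":0,"jaw":0.5},{"tx":0.018,"ty":0.005,"tz":-0.09,"turn":0,"jaw":0.5},{"tx":0.018,"ty":0.005,"tz":-0.12,"turn":0,"jaw":0.5},{"tx":0.018,"ty":0.005,"tz":-0.12,"turn":0,"jaw":0.5}]'
python3 - <<'E'
from h import *
w=look('wrist'); cv2.imwrite('pics/w3.png',w['img'][...,::-1]); s=env.get_obs(); print(s['tool_pos'])
for x,y in ((-55,0),(15,0)): print(proj(w,(.581+.001*x*.988,.0945-.001*x*.153,.064)))
E
```

```text
clock: 1.92
tool_pos: [0.562, 0.1004, 0.124]
orientation: [-0.004, 0.075, 0.997, -0.001]
contact_force: [-1.2, -0.4, -1.1]
finger_gap: 0.0427
grasp_force: 0.0
[0.56307809 0.10041546 0.12753905]
(np.float64(274.7552230584544), np.float64(178.4875941704592))
(np.float64(274.84564228129614), np.float64(276.05715172985987))
```

View pics/w3.png

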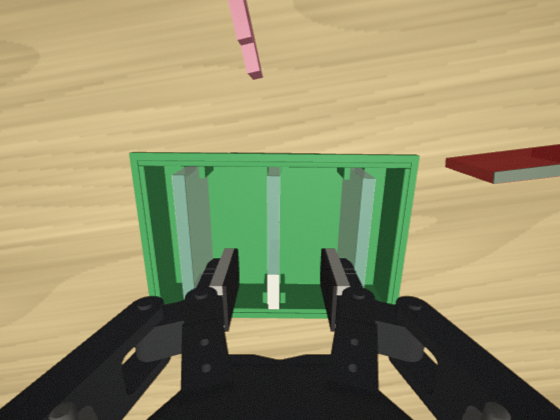

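```bash
python3 -m jog '[{"tx":0.002,"ty":-0.003,"tz":-0.02,"turn":0,"jaw":0.5},{"tx":0.002,"ty":-0.003,"tz":-0.04,"turn":0,"jaw":0.5},{"tx":0.002,"ty":-0.003,"tz":-0.065,"turn":0,"jaw":0.5},{"tx":0.002,"ty":-0.003,"tz":-0.086,"turn":0,"jaw":0.5},{"tx":0.002,"ty":-0.003,"tz":-0.086,"turn":0,"jaw":0.5}]'
python3 -m jog '[{"tx":0,"ty":0,"tz":0,"turn":0,"jaw":0.2},{"tx":0,"ty":0,"tz":0,"turn":0,"jaw":0},{"tx":0,"ty":0,"tz":0,"turn":0,"jaw":0},{"tx":0,"ty":0,"tz":0,"turn":0,"jaw":0},{"tx":0,"ty":0,"tz":0,"turn":0,"jaw":0}]'
```

```text
clock: 2.38
tool_pos: [0.5662, 0.097, 0.0425]
orientation: [-0.001, 0.075, 0.997, -0.0]
contact_force: [-0.4, 0.0, -0.2]
finger_gap: 0.0428
grasp_force: 0.0
clock: 2.8
tool_pos: [0.5687, 0.0964, 0.0468]
orientation: [0.002, 0.076, 0.997, 0.0]
contact_force: [-1.9, -1.4, 6.9]
finger_gap: 0.0077
grasp_force: 58.8
```

```bash
python3 -m jog '[{"tx":0,"ty":0,"tz":0.01,"turn":0,"jaw":0},{"tx":0,"ty":0,"tz":0.03,"turn":0,"jaw":0},{"tx":0,"ty":0,"tz":0.06,"turn":0,"jaw":0},{"tx":0,"ty":0,"tz":0.1,"turn":0,"jaw":0},{"tx":0,"ty":0,"tz":0.14,"turn":0,"jaw":0}]'
python3 -m jog '[{"tx":0,"ty":-0.02,"tz":0.03,"turn":-7,"jaw":0},{"tx":0,"ty":-0.04,"tz":0.06,"turn":-14,"jaw":0},{"tx":0,"ty":-0.06,"tz":0.09,"turn":-21,"jaw":0},{"tx":0,"ty":-0.08,"tz":0.12,"turn":-28,"jaw":0},{"tx":0,"ty":-0.1,"tz":0.15,"turn":-35,"jaw":0}]'
python3 - <<'E'
from h import *
s=env.get_obs(); print(s['joint_pos'])
c=look('scene'); u,v=map(int,proj(c,s['tool_pos'])); print(u,v); im=c['img'][max(v-75,0):v+75,u-100:u+100,::-1]; cv2.imwrite('pics/s1.png',cv2.resize(im,None,fx=4,fy=4,interpolation=cv2.INTER_CUBIC))
E
```

```text
clock: 3.22
tool_pos: [0.5668, 0.0964, 0.1864]
orientation: [-0.0, 0.075, 0.997, 0.0]
contact_force: [1.7, 0.8, -1.1]
finger_gap: 0.0072
grasp_force: 58.7
clock: 3.63
tool_pos: [0.5667, -0.0044, 0.3371]
orientation: [0.001, 0.375, 0.927, 0.0]
contact_force: [0.3, -0.4, -1.4]
finger_gap: 0.0075
grasp_force: 58.8
[-7.81100914e-03  1.82199280e-01  4.55100026e-01  1.84192394e+00
  2.13528647e-04  7.59941604e-01]
291 134
```

View pics/s1.png

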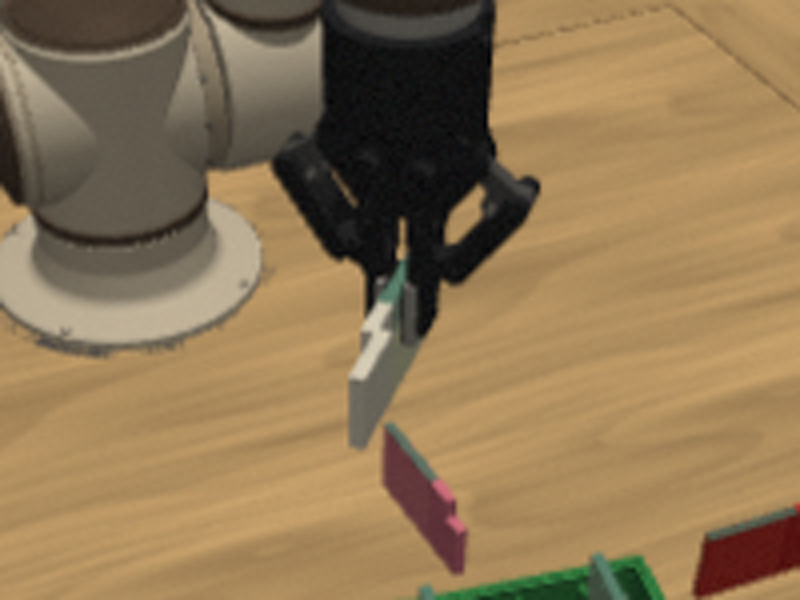

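The plate is held (frosted end with notch at ~(365,350), notch upper) and turning properly towards the right. Next: finish the turn, then probe the reach limit, where the tool can no longer point straight down and may tilt outwards.

```bash
python3 -m jog '[{"tx":0,"ty":0,"tz":0,"turn":-7,"jaw":0},{"tx":0,"ty":0,"tz":0,"turn":-14,"jaw":0},{"tx":0,"ty":0,"tz":0,"turn":-21,"jaw":0},{"tx":0,"ty":0,"tz":0,"turn":-28,"jaw":0},{"tx":0,"ty":0,"tz":0,"turn":-35,"jaw":0}]'
python3 -m jog '[{"tx":0.02,"ty":-0.01,"tz":0,"turn":-6,"jaw":0},{"tx":0.04,"ty":-0.01,"tz":0,"turn":-11,"jaw":0},{"tx":0.06,"ty":-0.01,"tz":0,"turn":-11,"jaw":0},{"tx":0.09,"ty":-0.01,"tz":0,"turn":-11,"jaw":0},{"tx":0.12,"ty":-0.01,"tz":0,"turn":-11,"jaw":0}]'
python3 -m jog '[{"tx":0.03,"ty":0,"tz":0,"turn":0,"jaw":0},{"tx":0.06,"ty":0,"tz":0,"turn":0,"jaw":0},{"tx":0.09,"ty":0,"tz":0,"turn":0,"jaw":0},{"tx":0.12,"ty":0,"tz":0,"turn":0,"jaw":0},{"tx":0.12,"ty":0,"tz":0,"turn":0,"jaw":0}]'
python3 - <<'E'
from h import *
s=env.get_obs(); print(s['joint_pos'].round(3),q(s['orientation']).round(3))
E
```

```text
clock: 4.1
tool_pos: [0.5672, -0.0035, 0.3352]
orientation: [0.0, 0.636, 0.772, 0.0]
contact_force: [0.3, -0.8, -0.6]
finger_gap: 0.0071
grasp_force: 58.8
clock: 4.52
tool_pos: [0.6872, -0.0134, 0.336]
orientation: [0.001, 0.705, 0.709, 0.001]
contact_force: [1.7, 0.8, 0.3]
finger_gap: 0.0071
grasp_force: 59.1
clock: 4.93
tool_pos: [0.7654, -0.0127, 0.3023]
orientation: [0.013, 0.705, 0.709, 0.013]
contact_force: [0.5, 0.1, -0.8]
finger_gap: 0.0072
grasp_force: 60.8
[-0.017  0.788  1.234  1.98   0.     1.548] [[-0.006  0.999  0.037]
 [ 1.     0.006 -0.   ]
 [-0.001  0.037 -0.999]]
```

```bash
python3 -m jog '[{"tx":0,"ty":0,"tz":0.04,"turn":0,"jaw":0},{"tx":0,"ty":0,"tz":0.08,"turn":0,"jaw":0},{"tx":0,"ty":0,"tz":0.12,"turn":0,"jaw":0},{"tx":0,"ty":0,"tz":0.16,"turn":0,"jaw":0},{"tx":0,"ty":0,"tz":0.2,"turn":0,"jaw":0}]'
python3 -m jog '[{"tx":0,"ty":0,"tz":0.04,"turn":0,"jaw":0},{"tx":0,"ty":0,"tz":0.08,"turn":0,"jaw":0},{"tx":0,"ty":0,"tz":0.12,"turn":0,"jaw":0},{"tx":0,"ty":0,"tz":0.16,"turn":0,"jaw":0},{"tx":0,"ty":0,"tz":0.2,"turn":0,"jaw":0}]'
python3 - <<'E'
from h import *
s=env.get_obs(); print(s['joint_pos'].round(3),q(s['orientation']).round(3))
E
```

```text
clock: 5.35
tool_pos: [0.7011, -0.0118, 0.398]
orientation: [0.027, 0.704, 0.709, 0.026]
contact_force: [-0.0, 0.6, -2.1]
finger_gap: 0.0071
grasp_force: 60.8
clock: 5.77
tool_pos: [0.6408, -0.0109, 0.4664]
orientation: [0.038, 0.704, 0.708, 0.036]
contact_force: [-0.9, 0.0, -1.8]
finger_gap: 0.0075
grasp_force: 60.9
[-0.017  0.549  1.235  2.152  0.     1.548] [[-0.006  0.995  0.104]
 [ 1.     0.006 -0.002]
 [-0.002  0.104 -0.995]]
```

```bash
for i in 1 2; do python3 -m jog '[{"tx":0,"ty":0,"tz":0.04,"turn":0,"jaw":0},{"tx":0,"ty":0,"tz":0.08,"turn":0,"jaw":0},{"tx":0,"ty":0,"tz":0.12,"turn":0,"jaw":0},{"tx":0,"ty":0,"tz":0.16,"turn":0,"jaw":0},{"tx":0,"ty":0,"tz":0.2,"turn":0,"jaw":0}]'
python3 - <<'E'
from h import *
s=env.get_obs(); print(s['joint_pos'].round(3),q(s['orientation']).round(3)[:,2])
E
done
```

```text
clock: 6.18
tool_pos: [0.5831, -0.0099, 0.5206]
orientation: [0.048, 0.703, 0.708, 0.046]
contact_force: [-1.0, -0.7, -1.2]
finger_gap: 0.0072
grasp_force: 60.9
[-0.017  0.455  1.234  2.216 -0.     1.548] [ 0.133 -0.002 -0.991]
clock: 6.6
tool_pos: [0.5299, -0.009, 0.5632]
orientation: [0.058, 0.703, 0.707, 0.056]
contact_force: [0.2, -0.2, -1.5]
finger_gap: 0.0073
grasp_force: 60.9
[-0.017  0.373  1.234  2.27   0.     1.548] [ 0.162 -0.003 -0.987]
```

```bash
for i in 1 2; do python3 -m jog '[{"tx":0.02,"ty":0,"tz":0.04,"turn":0,"jaw":0},{"tx":0.04,"ty":0,"tz":0.08,"turn":0,"jaw":0},{"tx":0.06,"ty":0,"tz":0.12,"turn":0,"jaw":0},{"tx":0.08,"ty":0,"tz":0.16,"turn":0,"jaw":0},{"tx":0.1,"ty":0,"tz":0.2,"turn":0,"jaw":0}]'
python3 - <<'E'
from h import *
s=env.get_obs(); print(s['joint_pos'].round(3),q(s['orientation']).round(3)[:,2])
E
done
```

```text
clock: 7.02
tool_pos: [0.5299, -0.008, 0.5721]
orientation: [0.069, 0.702, 0.706, 0.067]
contact_force: [-0.1, -0.4, -1.5]
finger_gap: 0.0074
grasp_force: 60.8
[-0.015  0.358  1.234  2.254 -0.     1.55 ] [ 0.191 -0.003 -0.982]
clock: 7.43
tool_pos: [0.5302, -0.0072, 0.5818]
orientation: [0.081, 0.701, 0.705, 0.078]
contact_force: [-1.1, 0.1, -1.4]
finger_gap: 0.0072
grasp_force: 60.8
[-1.300e-02  3.420e-01  1.234e+00  2.238e+00 -1.000e-03  1.551e+00] [ 0.223 -0.004 -0.975]
```

```bash
for i in 1 2; do python3 -m jog '[{"tx":0.04,"ty":0,"tz":0,"turn":0,"jaw":0},{"tx":0.08,"ty":0,"tz":0,"turn":0,"jaw":0},{"tx":0.12,"ty":0,"tz":0,"turn":0,"jaw":0},{"tx":0.16,"ty":0,"tz":0,"turn":0,"jaw":0},{"tx":0.2,"ty":0,"tz":0,"turn":0,"jaw":0}]'
python3 - <<'E'
from h import *
s=env.get_obs(); print(s['joint_pos'].round(3),q(s['orientation']).round(3)[:,2])
E
done
```

```text
clock: 7.85
tool_pos: [0.6455, -0.0069, 0.5207]
orientation: [0.092, 0.699, 0.703, 0.088]
contact_force: [0.0, 0.2, -1.5]
finger_gap: 0.0068
grasp_force: 61.0
[-1.000e-02  4.730e-01  1.234e+00  2.077e+00 -1.000e-03  1.555e+00] [ 0.252 -0.004 -0.968]
clock: 8.27
tool_pos: [0.7412, -0.0064, 0.4595]
orientation: [0.104, 0.698, 0.702, 0.101]
contact_force: [-0.7, -0.2, -0.3]
finger_gap: 0.0072
grasp_force: 61.0
[-0.008  0.585  1.234  1.929 -0.002  1.557] [ 0.287 -0.004 -0.958]
```

```bash
python3 -m jog '[{"tx":0.02,"ty":0,"tz":0.035,"turn":0,"jaw":0},{"tx":0.04,"ty":0,"tz":0.07,"turn":0,"jaw":0},{"tx":0.06,"ty":0,"tz":0.105,"turn":0,"jaw":0},{"tx":0.08,"ty":0,"tz":0.14,"turn":0,"jaw":0},{"tx":0.1,"ty":0,"tz":0.18,"turn":0,"jaw":0}]' | grep -E 'tool|ori'
python3 -m jog '[{"tx":0.03,"ty":0,"tz":0.03,"turn":0,"jaw":0},{"tx":0.06,"ty":0,"tz":0.06,"turn":0,"jaw":0},{"tx":0.09,"ty":0,"tz":0.09,"turn":0,"jaw":0},{"tx":0.12,"ty":0,"tz":0.12,"turn":0,"jaw":0},{"tx":0.15,"ty":0,"tz":0.15,"turn":0,"jaw":0}]'| grep -E 'tool|ori'
python3 -m jog '[{"tx":0.02,"ty":0,"tz":0.035,"turn":0,"jaw":0},{"tx":0.04,"ty":0,"tz":0.07,"turn":0,"jaw":0},{"tx":0.06,"ty":0,"tz":0.105,"turn":0,"jaw":0},{"tx":0.08,"ty":0,"tz":0.14,"turn":0,"jaw":0},{"tx":0.1,"ty":0,"tz":0.18,"turn":0,"jaw":0}]'
python3 - <<'E'
from h import *
s=env.get_obs(); print(s['joint_pos'].round(3),q(s['orientation']).round(3)[:,2])
E
```

```text
tool_pos: [0.7299, -0.0059, 0.4897]
orientation: [0.12, 0.695, 0.699, 0.116]
tool_pos: [0.7495, -0.0055, 0.4909]
orientation: [0.133, 0.693, 0.697, 0.129]
clock: 9.52
tool_pos: [0.7426, -0.0051, 0.5166]
orientation: [0.148, 0.69, 0.694, 0.144]
contact_force: [0.5, 0.0, -1.2]
finger_gap: 0.0075
grasp_force: 60.9
[-0.006  0.519  1.234  1.869 -0.003  1.558] [ 0.405 -0.005 -0.915]
```

```bash
python3 -m jog '[{"tx":0.02,"ty":0,"tz":0.035,"turn":0,"jaw":0},{"tx":0.04,"ty":0,"tz":0.07,"turn":0,"jaw":0},{"tx":0.06,"ty":0,"tz":0.105,"turn":0,"jaw":0},{"tx":0.08,"ty":0,"tz":0.14,"turn":0,"jaw":0},{"tx":0.1,"ty":0,"tz":0.18,"turn":0,"jaw":0}]' | grep -E 'tool|ori'
python3 -m jog '[{"tx":0.03,"ty":0,"tz":0.03,"turn":0,"jaw":0},{"tx":0.06,"ty":0,"tz":0.06,"turn":0,"jaw":0},{"tx":0.09,"ty":0,"tz":0.09,"turn":0,"jaw":0},{"tx":0.12,"ty":0,"tz":0.12,"turn":0,"jaw":0},{"tx":0.15,"ty":0,"tz":0.15,"turn":0,"jaw":0}]'| grep -E 'tool|ori'
python3 -m jog '[{"tx":0.02,"ty":0,"tz":0.035,"turn":0,"jaw":0},{"tx":0.04,"ty":0,"tz":0.07,"turn":0,"jaw":0},{"tx":0.06,"ty":0,"tz":0.105,"turn":0,"jaw":0},{"tx":0.08,"ty":0,"tz":0.14,"turn":0,"jaw":0},{"tx":0.1,"ty":0,"tz":0.18,"turn":0,"jaw":0}]'| grep -E 'tool|ori'
python3 -m jog '[{"tx":0.03,"ty":0,"tz":0.03,"turn":0,"jaw":0},{"tx":0.06,"ty":0,"tz":0.06,"turn":0,"jaw":0},{"tx":0.09,"ty":0,"tz":0.09,"turn":0,"jaw":0},{"tx":0.12,"ty":0,"tz":0.12,"turn":0,"jaw":0},{"tx":0.15,"ty":0,"tz":0.15,"turn":0,"jaw":0}]'| grep -E 'tool|ori'
python3 -m jog '[{"tx":0.02,"ty":0,"tz":0.035,"turn":0,"jaw":0},{"tx":0.04,"ty":0,"tz":0.07,"turn":0,"jaw":0},{"tx":0.06,"ty":0,"tz":0.105,"turn":0,"jaw":0},{"tx":0.08,"ty":0,"tz":0.14,"turn":0,"jaw":0},{"tx":0.1,"ty":0,"tz":0.18,"turn":0,"jaw":0}]'
python3 - <<'E'
from h import *
s=env.get_obs(); print(s['joint_pos'].round(3),q(s['orientation']).round(3))
E
```

```text
tool_pos: [0.7388, -0.0048, 0.5385]
orientation: [0.163, 0.687, 0.691, 0.158]
tool_pos: [0.7633, -0.0045, 0.5395]
orientation: [0.177, 0.683, 0.687, 0.172]
tool_pos: [0.7602, -0.0043, 0.5634]
orientation: [0.193, 0.679, 0.683, 0.188]
tool_pos: [0.7867, -0.0041, 0.5641]
orientation: [0.208, 0.675, 0.679, 0.202]
clock: 11.6
tool_pos: [0.7848, -0.0039, 0.5881]
orientation: [0.224, 0.67, 0.674, 0.218]
contact_force: [0.2, 0.2, -1.7]
finger_gap: 0.0071
grasp_force: 60.9
[-0.004  0.472  1.234  1.698 -0.004  1.559] [[-0.003  0.805  0.593]
 [ 1.     0.008 -0.006]
 [-0.01   0.593 -0.805]]
```

```bash
python3 -m jog '[{"tx":0.02,"ty":0,"tz":0.035,"turn":0,"jaw":0},{"tx":0.04,"ty":0,"tz":0.07,"turn":0,"jaw":0},{"tx":0.06,"ty":0,"tz":0.105,"turn":0,"jaw":0},{"tx":0.08,"ty":0,"tz":0.14,"turn":0,"jaw":0},{"tx":0.1,"ty":0,"tz":0.18,"turn":0,"jaw":0}]'| grep -E 'tool|ori'
python3 -m jog '[{"tx":0.02,"ty":0,"tz":0.035,"turn":0,"jaw":0},{"tx":0.04,"ty":0,"tz":0.07,"turn":0,"jaw":0},{"tx":0.06,"ty":0,"tz":0.105,"turn":0,"jaw":0},{"tx":0.08,"ty":0,"tz":0.14,"turn":0,"jaw":0},{"tx":0.1,"ty":0,"tz":0.18,"turn":0,"jaw":0}]'| grep -E 'tool|ori'
python3 -m jog '[{"tx":0,"ty":0,"tz":0,"turn":0,"jaw":0},{"tx":0,"ty":0,"tz":0,"turn":0,"jaw":0},{"tx":0,"ty":0,"tz":0,"turn":0,"jaw":0},{"tx":0,"ty":0,"tz":0,"turn":0,"jaw":0},{"tx":0,"ty":0,"tz":0,"turn":0,"jaw":0}]'| grep -E 'tool|ori'
python3 -m jog '[{"tx":0,"ty":0,"tz":0,"turn":0,"jaw":0},{"tx":0,"ty":0,"tz":0,"turn":0,"jaw":0},{"tx":0,"ty":0,"tz":0,"turn":0,"jaw":0},{"tx":0,"ty":0,"tz":0,"turn":0,"jaw":0},{"tx":0,"ty":0,"tz":0,"turn":0,"jaw":0}]'
python3 - <<'E'
from h import *
s=env.get_obs(); print(s['joint_pos'].round(3),np.abs(s['joint_velocities']).max(),q(s['orientation']).round(3))
c=look('scene'); u,v=map(int,proj(c,s['tool_pos'])); print(u,v); a,b=max(v-150,0),max(u-200,0); im=c['img'][a:a+300,b:b+400,::-1]; cv2.imwrite('pics/s2.png',cv2.resize(im,None,fx=2,fy=2,interpolation=cv2.INTER_CUBIC))
E
```

```text
tool_pos: [0.7857, -0.0038, 0.6088]
orientation: [0.239, 0.665, 0.669, 0.233]
tool_pos: [0.7878, -0.0036, 0.6291]
orientation: [0.254, 0.659, 0.663, 0.248]
tool_pos: [0.7881, -0.0037, 0.6289]
orientation: [0.254, 0.659, 0.663, 0.248]
clock: 13.27
tool_pos: [0.788, -0.0037, 0.6292]
orientation: [0.254, 0.659, 0.663, 0.248]
contact_force: [-0.6, 0.4, -1.1]
finger_gap: 0.0068
grasp_force: 60.9
[-0.003  0.438  1.234  1.641 -0.004  1.559] 0.0013505818624848748 [[-0.003  0.748  0.664]
 [ 1.     0.009 -0.006]
 [-0.011  0.664 -0.748]]
382 25
```

View pics/s2.png

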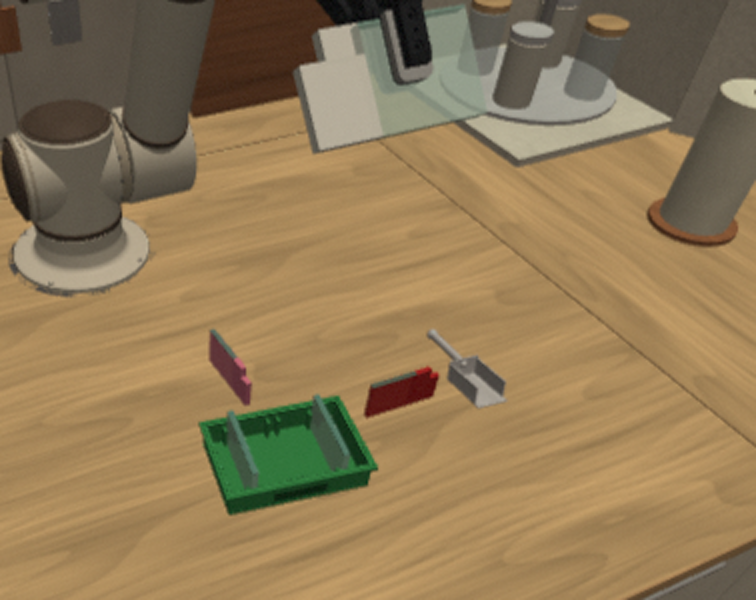

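The picture shows the plate held by its clear part (finger at ~(408,60)), notch upper left at ~(310,50), tipped back about 42° towards the cook. The spares are in their slots and the scoop is unmoved.

```bash
python3 -c "
from h import *
print(close_job())"
```

```text
the job is handed in; nothing more can be done
None
```

I handed the job in with the notched plate held still about 0.6 m up near the middle of the worktop: fingers on the clear part, notched edge uppermost, writing face to the cook and tipped back about 42° from upright; the last picture shows the spares, scoop and box in place, the susan was out of that view but never approached, and no verdict was returned.

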